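# Tighten the loose clamp screw on the violin maker's carving cradle

## Robot

A 6-joint arm with a two-finger parallel gripper is mounted at the origin on the work surface. World frame = base frame: x ahead of the robot, y to its left, z up, the work surface at z = 0. Lengths are in m, angles in degrees, forces in N, time in s.
With the tool pointing down it reaches from about 0.375 to 0.825 m from the base axis. Payload 5.5 kg.
Tool frame: the origin (TCP) lies midway between the tips of the shut fingers; the grasp point (between the pads) lies 19 mm behind it; z points along the fingers, x is the direction in which the jaws open and shut, and the axes are right-handed (so a half turn about z gives the same grasp; the last joint's range is limited). The gripper opens to 85 mm and grips with 20 to 120 N. Pads are 22 mm wide; open, the fingers measure 114 mm over their backs; the gripper's body (76 mm by 85 mm) begins 54 mm behind the grasp point. The pads swing forward as they close: fully open they stand 13 mm farther back than shut.
Start: joints at [64.458, 17.962, -2.699, 69.339, 0, 90], TCP at [0.259, 0.541, 0.231] pointing down, gripper open.
Joint ranges: [-152.73, 152.73], [-39.44, 99.34], [-58.76, 71.6], [-118.89, 123.64], [-81.53, 83.1], [-180, 180]. Speed limits (degrees/s): [136.94, 136.94, 172.46, 180, 180, 180].

## Interface

Orientations are given as a 3x3 rotation matrix whose columns are the frame's x, y, z axes.
In Python, from bench import * gives the robot as it stands.
- The arm moves only by the shell command python3 -m handwheel 'ROWS' [FORCE]. ROWS is JSON, a list that holds one entry, the list of rows, each a list of 7 numbers: the closure in counts, from 0 (fully open) to 255 (shut), then the shift along the tool's x, y, z in cm, then the turn, a rotation vector about the tool's x, y, z in degrees. A call has 1 to 12 rows; each row shifts and turns the commanded pose from where the row before left it, along the tool's axes as they then stand; what a row does not reach is not made up. A row lasts 1/10 s, in which the tool goes at most 50 mm and 8.59 degrees, less where a joint would pass 70% of its speed; a pose out of reach is approached as far as the arm can. A call is refused whole if a number of a shift passes 5 or a number of a turn 8.59, either way. A call with a gripper value outside its range is refused whole. The fingers move at their own pace and stop on an object; FORCE is the grip in N (left out, the last holds). Time passes only in rows, so rows that do not move let the fingers close. It gives the time, the measured TCP pose, the force and the opening at its end, in the units of the state.
- get_state(): the state, without advancing time (a new reading comes with each control period).
- get_image(name): name is "scene" or "side" or "wrist"; returns a dict with "pixels" (384x512x3 uint8, red, green, blue), "fx", "fy", "cx", "cy" (pixels), "k1" (the pictures are not rectified: a ray, as slopes to the right and down, at radius r is drawn at 1 + k1 r^2 times it, then the intrinsics apply), "eye" and "orientation" of the camera in the world; the wrist camera has in their place "hand_eye" (4x4, takes a point from camera to tool coordinates, whose origin is the TCP and whose axes are the tool frame's). Camera axes: x right, y down, z forward; pixel columns grow to the right and rows downward; lengths in m; the calibration is good to about 2 mm. A picture is of the moment at which its call begins: read the wrist's pose just before it. There is no depth.
- job_done(): hands the job in, once; it reports no verdict.
The state is a dict: "time_s": time; "joint_positions": joint angles; "qvel": joint speeds; "tau": joint torques, N m; "tcp_pos": TCP position; "tool_rot": TCP orientation; "ft_force": force on the tool from outside, world axes, zero at the start; "ft_torque": the same for the moment, N m; "grip_width": opening from 0.0 (shut) to 1.0 (fully open).
Only numpy, scipy, OpenCV 4.12 (cv2) and the standard library are available. Lean on these libraries where they do the work, as an engineer would, in place of code of your own. Each camera call takes 0.05 s, during which the arm holds its last target. There are 200 camera calls.

## Task

One of the four clamps that hold the violin plate in its carving cradle is loose: its slotted screw stands with the slot well across the wooden strap, while the tight ones lie with the slot along theirs. Take the screwdriver from its rack, seat the blade in that slot and, keeping it pushed down in the slot, turn the screw clockwise until it is fully home, then hang the screwdriver back upright in its hole in the rack. Do not touch the violin plate, and leave the palette, jar, dish and wood block alone.

Things in the scene. Friction and masses are not known exactly. Their poses are not given: they have to be found in the camera images.
- driver: Flat-blade screwdriver, 0.24 kg, 178 mm long, hanging blade down in the rack. Origin: centre of the underside of its steel collar (diameter 32, 8 mm high), which rests on the rail. z runs up the handle. Pale wooden handle from 8 to 108 mm above the origin, 36 mm wide along x, 27 mm thick along y with flat sides. Shank diameter 9 mm. Its yaw is within 30 degrees of the rack's.
- driver_tip (a point): Centre of the end of the screwdriver's blade, 70 mm below the screwdriver's origin on its axis; axes as the screwdriver's. The blade is 13 mm wide along x, 2.2 mm thick along y and 12 mm long; above it is the round shank.
- screw_slot (a point): Centre of the slot's floor in the loose clamp's upright steel screw, about 61 mm above the bench. The round head is 20 mm across and 7 mm high; its top is 4 mm above this point. The slot runs right across the head along this point's x; it is 3.8 mm wide (5.4 mm at its eased mouth) and 4 mm deep. z is up.
- screw (a joint): Turn of the loose screw in rad: 0 is fully home, where it stops dead with its slot along its strap; it starts between -1.4 and -0.8 and grows as the screw is turned clockwise seen from above. It resists with about 0.18 N m of friction, stays where it is left, and sinks 1.5 mm a turn.
- clamp_loose: The loose clamp: maple strap 60 x 28 x 10 mm, fixed, with a washer of diameter 25 mm, 2 mm thick, and the slotted screw in its middle. Origin: centre of the strap's underside, 46 mm above the bench; x along the strap. The three tight clamps look the same, but their slots lie along their straps.
- rack_hole (a point): Centre of the upper mouth of the screwdriver's hole in the fixed wooden rack, 90 mm above the bench; z up, x along the rack. The hole is 19 mm across, through an 18 mm rail, open below to the bench. The rack is 250 mm long, 62 mm wide; the hole is 65 mm from its middle. Two round-handled gouges stand in it 115 and 153 mm from the hole towards -x, up to 200 mm above the bench.
- cradle: Fixed plywood carving cradle, 296 x 400 mm, its top 40 mm above the bench. Origin: on the bench under its centre; y runs along the violin plate's length. The four clamps have their screws at x, y = (-115, -103), (115, -103), (-95, 110) and (95, 110) mm in this frame, with their straps along x; any of the four may be the loose one.
- plate: The violin plate of pale spruce, 356 mm long (y) and 208 mm wide, fixed in the cradle. Origin: underside of its centre, 40 mm above the bench. Its edge is 6 mm thick, its middle 18 mm. It is soft and must not be touched.
- palette: Loose white ceramic palette, 230 x 85 x 24 mm, 0.8 kg; origin under its centre. It lies on the other side of the cradle from the rack. A bystander.
- varnish_jar: Loose glass jar of diameter 56 mm, 75 mm high; origin under its centre. A bystander.
- dish: Loose white dish of diameter 72 mm, 30 mm high; origin under its centre. A bystander.
- bridge_blank: Loose block of dark wood, 45 x 110 x 30 mm; origin under its centre. A bystander.
Things that resemble listed ones, but are neither listed nor needed, are in the scene too. There is more than one size of the driver; the one meant has the size given above.

How it is judged:
By the outcome, as a careful person would: the job done as asked, in the order asked, and still so for the second after the job is handed in, with the robot touching nothing.
It also fails if it takes over 58 s, if anything falls off the work surface, if the arm or the gripper's body presses on something with over 40 N, if the wrist force passes 120 N, or if a joint passes its speed limit or range.

## Working session

There is one attempt and no reset: what is moved stays moved. The work goes in short steps, Python scripts to look and compute and a shell command to move; the robot and the scene stay as the last step left them, time stands still between calls to the robot, and variables do not carry over. Pictures are saved under pics/ and viewed, about 8 in all and at most 12, crops included, and the job is handed in when it is done.

```bash
ls; mkdir -p pics; python3 - <<'E'
from bench import *
import cv2,numpy as np
s=get_state();print({k:np.round(v,3).tolist() for k,v in s.items()})
for n in("scene","side"):
    i=get_image(n);cv2.imwrite(f"pics/{n}0.png",cv2.resize(i["pixels"][:,:,::-1],None,fx=1.5,fy=1.5,interpolation=cv2.INTER_CUBIC))
    print(n,{k:np.round(v,3).tolist() for k,v in i.items() if k!="pixels"})
E
```

```text
pics
{'time_s': 0.0, 'joint_positions': [64.458, 18.005, -2.755, 69.34, 0.001, 90.001], 'qvel': [-0.0, 0.048, 0.047, -0.103, -0.005, 0.004], 'tau': [-0.001, -53.959, 33.975, 0.019, -0.0, -0.0], 'tcp_pos': [0.258, 0.541, 0.23], 'tool_rot': [[0.431, 0.902, -0.001], [0.902, -0.431, -0.002], [-0.002, -0.0, -1.0]], 'ft_force': [0.816, 0.434, 0.807], 'ft_torque': [0.035, 0.016, -0.019], 'grip_width': 0.996}
scene {'fx': 474.392, 'fy': 474.392, 'cx': 249.844, 'cy': 195.733, 'k1': 0.028, 'eye': [1.047, 0.916, 1.04], 'orientation': [[-0.88, 0.333, -0.339], [0.475, 0.625, -0.62], [0.005, -0.706, -0.708]]}
side {'fx': 404.421, 'fy': 404.421, 'cx': 257.492, 'cy': 184.941, 'k1': -0.103, 'eye': [0.017, -0.533, 0.785], 'orientation': [[0.702, -0.454, 0.549], [-0.712, -0.437, 0.549], [-0.009, -0.776, -0.63]]}
```

View pics/scene0.png

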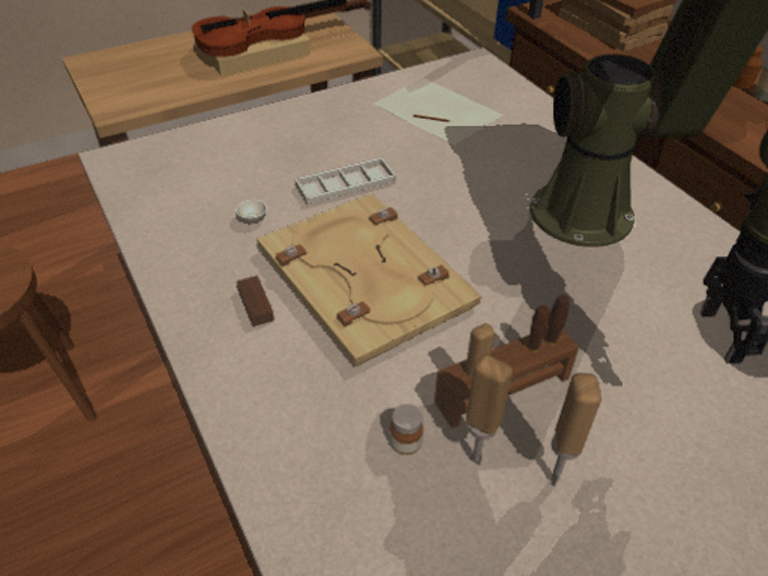

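View pics/side0.png

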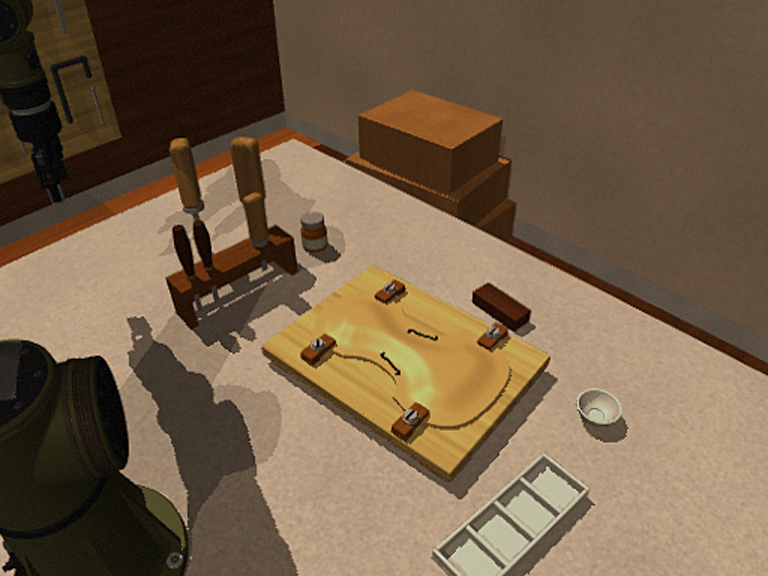

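The scene shows the target driver in the rack: handle top at scene (483,330) and side (254,197). Two oversize drivers stand apart from it. The clamps are at scene (291,254), (383,215), (433,274) and (353,313). I'll triangulate these and crop the clamps.

```bash
cat > h.py <<'E'
from bench import *
import cv2,numpy as np
def cam(n,i=None):
    i=i or get_image(n)
    K=np.array([[i["fx"],0,i["cx"]],[0,i["fy"],i["cy"]],[0,0,1.]])
    if n=="wrist":
        s=get_state(); R=np.array(s["tool_rot"]);p=np.array(s["tcp_pos"]);H=np.array(i["hand_eye"])
        return K,i["k1"],R@H[:3,:3],p+R@H[:3,3],i["pixels"]
    return K,i["k1"],np.array(i["orientation"]),np.array(i["eye"]),i["pixels"]
def ray(c,uv):
    q=cv2.undistortPoints(np.array([[uv]],float),c[0],np.array([c[1],0,0,0.]))[0,0]
    d=c[2]@np.array([*q,1]);return d/np.linalg.norm(d)
def atz(c,uv,z):
    d=ray(c,uv);return c[3]+d*(z-c[3][2])/d[2]
def tri(c1,a,c2,b):
    A=np.zeros((3,3));y=np.zeros(3);
    for c,u in((c1,a),(c2,b)):
        d=ray(c,u);M=np.eye(3)-np.outer(d,d);A+=M;y+=M@c[3]
    return np.linalg.solve(A,y)
def proj(c,P):
    return cv2.projectPoints(np.array([P],float),cv2.Rodrigues(c[2].T)[0],-c[2].T@c[3],c[0],np.array([c[1],0,0,0.]))[0][0,0]
E
python3 - <<'E'
from h import *
a=cam("scene");b=cam("side")
L={"c_nearrob":((433,273),(318,346)),"c_nearfar":((353,312),(390,290)),"c_farrob":((383,215),(410,418)),"c_farfar":((291,253),(493,333)),"drvtop":((483,328),(254,197)),"gougeL":((563,298),(181,228)),"gougeR":((541,310),(202,224)),
"crRob":((480,297),(263,347)),"crFarR":((375,197),(452,470)),"crLeft":((258,238),(550,352)),"big1":((583,378),(179,141)),"big2":((492,362),(245,141)),"jar":((407,411),(313,217))}
for k,(u,v) in L.items(): print(k,tri(a,np.array(u)/1.5,b,np.array(v)/1.5).round(4))
rows=[]
for c,j in((a,0),(b,1)):
    r=[]
    for k in list(L)[:4]:
        x,y=(np.array(L[k][j])/1.5).round().astype(int)
        r.append(cv2.resize(c[4][y-17:y+17,x-20:x+20,::-1],(200,170),interpolation=cv2.INTER_CUBIC))
    rows.append(np.hstack(r))
x,y=(np.array((475,390))/1.5).astype(int); x2,y2=(np.array((256,230))/1.5).astype(int)
rows.append(np.hstack([cv2.resize(c[4][y-30:y+30,x-50:x+50,::-1],(400,240),interpolation=cv2.INTER_CUBIC) for c,x,y in((a,x,y),(b,x2,y2))]))
cv2.imwrite("pics/crops.png",np.vstack(rows))
E
```

```text
c_nearrob [0.4433 0.0574 0.0541]
c_nearfar [0.6341 0.0749 0.0509]
c_farrob [ 0.4419 -0.1548  0.0521]
c_farfar [ 0.6722 -0.1344  0.0533]
drvtop [0.5278 0.3262 0.1951]
gougeL [0.3756 0.3343 0.1976]
gougeR [0.4159 0.3322 0.1869]
crRob [0.3857 0.1418 0.0333]
crFarR [ 0.4199 -0.2474  0.0336]
crLeft [ 0.7114 -0.2256  0.0416]
big1 [0.4957 0.5144 0.2591]
big2 [0.5891 0.4274 0.2535]
jar [0.6693 0.3377 0.0774]
```

View pics/crops.png

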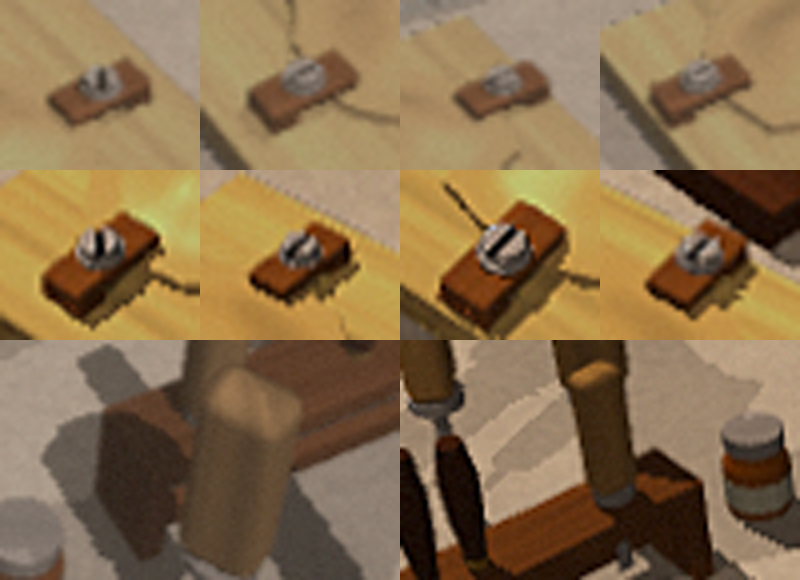

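The loose clamp is the one near the rack on the robot's side, at about (0.443, 0.057). Its slot stands across the strap at crop (100,245), while the other three slots lie along their straps. Next I'll go above the driver.

```bash
python3 -m handwheel '[[[0,0,0,-5,0,0,0],[0,0,0,-4,0,0,0],[0,-1.6,4.5,0,0,0,0],[0,-1.6,4.5,0,0,0,0],[0,-1.6,4.5,0,0,0,0],[0,-1.6,4.5,0,0,0,0],[0,-1.6,4.5,0,0,0,0],[0,-1.6,4.5,0,0,0,0],[0,-1.6,4.5,0,0,0,0],[0,0,0,0,0,0,0],[0,0,0,0,0,0,0]]]' 60
python3 - <<'E'
from h import *
c=cam("wrist");i=get_image("wrist");print(np.round(i["hand_eye"],3),c[3].round(3))
cv2.imwrite("pics/w1.png",c[4][:,:,::-1])
print("drv top",proj(c,[.528,.326,.198]),"hole",proj(c,[.528,.326,.09]),get_state()["time_s"])
np.savez("w1.npz",K=c[0],k=c[1],R=c[2],p=c[3],im=c[4])
E
```

```text
time_s: 1.3
tcp_pos: [0.4951, 0.3035, 0.3209]
tool_rot: [[0.434, 0.901, -0.001], [0.901, -0.434, -0.0], [-0.0, -0.001, -1.0]]
ft_force: [-0.3, 0.4, -0.1]
grip_width: 1.0
[[ 1.    -0.002  0.001 -0.   ]
 [ 0.001  0.966  0.26  -0.064]
 [-0.002 -0.26   0.966 -0.143]
 [ 0.     0.     0.     1.   ]] [0.436 0.332 0.464]
drv top [292.54459928 201.60305333] hole [282.4668766 175.6532105] 1.4
```

View pics/w1.png

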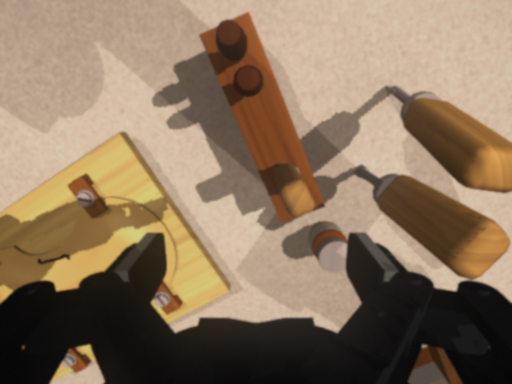

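The driver top shows at about (297,190) in the rack. I'll zoom in for the handle's yaw and on the clamp.

```bash
python3 - <<'E'
from h import *
d=np.load("w1.npz");c=(d["K"],float(d["k"]),d["R"],d["p"],d["im"])
for n,q in(("L",((201,37),(285,221))),("R",((249,13),(325,205))),("end",((285,221),(325,205)))):
    a,b=[atz(c,u,.09) for u in q];v=b-a;print(n,a.round(4),b.round(4),np.degrees(np.arctan2(v[1],v[0])),np.linalg.norm(v))
u=proj(c,[.443,.057,.062]);print(u)
x,y=u.round().astype(int)
f=lambda x,y,w,h,s:cv2.resize(c[4][y:y+h,x:x+w,::-1],None,fx=s,fy=s,interpolation=cv2.INTER_CUBIC)
A=f(255,145,80,85,6);B=f(max(x-26,0),y-26,52,52,6);B=cv2.copyMakeBorder(B,0,510-B.shape[0],0,0,cv2.BORDER_CONSTANT)
cv2.imwrite("pics/w1z.png",np.hstack([A,B]));print(A.shape,B.shape,max(x-26,0),y-26)
E
```

```text
L [0.3396 0.3095 0.09  ] [0.5854 0.3037 0.09  ] -1.3413849039204675 0.24587201732803987
R [0.3408 0.3699 0.09  ] [0.5878 0.3599 0.09  ] -2.319624554072532 0.24718355597777794
end [0.5854 0.3037 0.09  ] [0.5878 0.3599 0.09  ] 87.5588625385882 0.056246340869732084
[ 82.00882985 199.02023653]
(510, 480, 3) (510, 312, 3) 56 173
```

View pics/w1z.png

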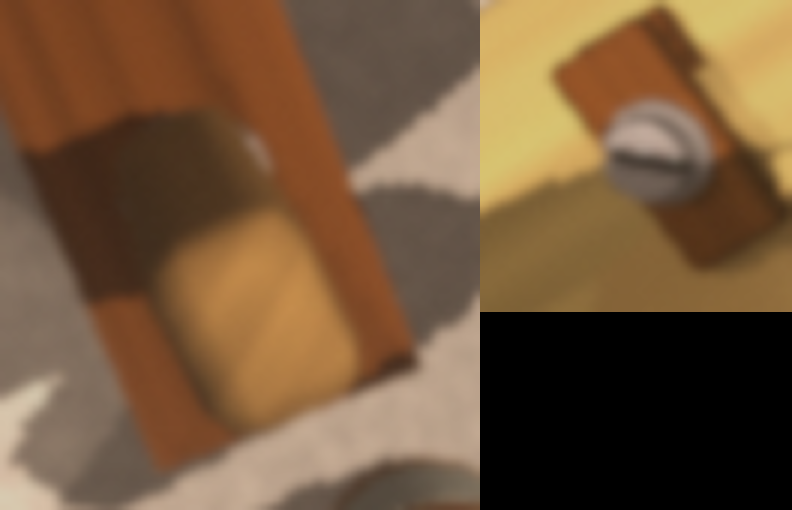

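```bash
python3 - <<'E'
from h import *
d=np.load("w1.npz");c=(d["K"],float(d["k"]),d["R"],d["p"],d["im"])
def yaw(n,a,b,z,o,dx=0):
    P=[atz(c,((u[0]-dx)/6+o[0],u[1]/6+o[1]),z) for u in(a,b)];v=P[1]-P[0]
    print(n,P[0].round(4),P[1].round(4),np.linalg.norm(v).round(4),np.degrees(np.arctan2(v[1],v[0])).round(1))
o=(255,145)
yaw("l1",(165,290),(225,415),.198,o);yaw("l2",(285,215),(350,340),.198,o);yaw("s1",(175,250),(270,207),.196,o);yaw("s2",(245,432),(340,382),.198,o)
yaw("diag",(160,270),(358,350),.198,o)
print("top c",atz(c,(258/6+255,322/6+145),.198))
o=(56,173)
yaw("slot",(612,155),(692,173),.063,o,480);yaw("strapL",(555,73),(700,268),.056,o,480);yaw("strapR",(660,8),(785,213),.051,o,480)
print("screw",atz(c,((655-480)/6+56,150/6+173),.065))
E
```

```text
l1 [0.5167 0.3209 0.198 ] [0.5393 0.321  0.198 ] 0.0225 0.2
l2 [0.5138 0.3421 0.198 ] [0.5364 0.3433 0.198 ] 0.0226 3.0
s1 [0.5122 0.3248 0.196 ] [0.5123 0.3407 0.196 ] 0.0158 89.7
s2 [0.5432 0.3227 0.198 ] [0.542  0.3393 0.198 ] 0.0166 93.9
diag [0.5135 0.3215 0.198 ] [0.5384 0.3438 0.198 ] 0.0334 41.8
top c [0.52758758 0.33168268 0.198     ]
slot [0.4402 0.0526 0.063 ] [0.4523 0.0676 0.063 ] 0.0193 51.2
strapL [0.4173 0.0467 0.056 ] [0.4737 0.0511 0.056 ] 0.0566 4.4
strapR [0.4151 0.0756 0.051 ] [0.4713 0.0749 0.051 ] 0.0563 -0.7
screw [0.44367329 0.06402647 0.065     ]
```

Driver: centre (0.5275, 0.332), yaw about 2°. Slot: yaw about 51°, with the strap at about 3.5°. I'll align with the driver and descend.

```bash
python3 -m handwheel '[[[0,4.0,1.7,0,0,0,0],[0,0,0,-0,0,0,-6.9],[0,0,0,0,0,0,-6.9],[0,0,0,0,0,0,-6.9],[0,0,0,0,0,0,-6.9],[0,0,0,4,0,0,0],[0,0,0,4,0,0,0],[0,0,0,3,0,0,0],[0,0,0,0,0,0,0]]]' 60
python3 - <<'E'
from h import *
c=cam("wrist")
cv2.imwrite("pics/w2.png",c[4][:,:,::-1])
for P in([.5275,.332,.198],[.5275,.332,.09]):print(proj(c,P))
E
```

```text
time_s: 2.3
tcp_pos: [0.5233, 0.333, 0.2067]
tool_rot: [[-0.039, 0.999, -0.007], [0.999, 0.039, -0.004], [-0.004, -0.007, -1.0]]
ft_force: [-0.8, 0.1, 0.4]
grip_width: 1.002
[253.83410984 231.75821376]
[254.68817571 183.78169486]
```

View pics/w2.png

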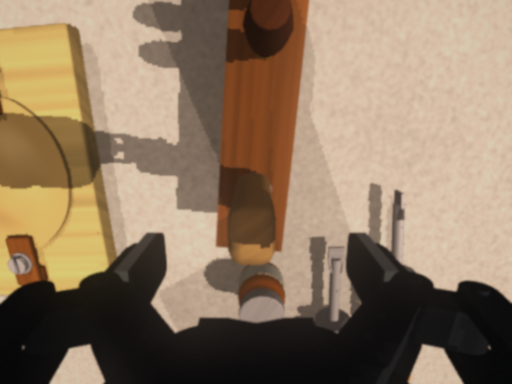

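The handle is centred between the jaws at about (252,240). I'll go down and close.

```bash
python3 -m handwheel '[[[0,0,0.5,2,0,0,0],[0,0,0,2.5,0,0,0],[0,0,0,2.1,0,0,0],[0,0,0,0,0,0,0],[255,0,0,0,0,0,0],[255,0,0,0,0,0,0],[255,0,0,0,0,0,0],[255,0,0,0,0,0,0],[255,0,0,0,0,0,0],[255,0,0,0,0,0,0],[255,0,0,0,0,0,0],[255,0,0,0,0,0,0]]]' 90
python3 - <<'E'
from h import *
s=get_state();print(s["grip_width"]*85,s["ft_force"],s["joint_positions"])
E
```

```text
time_s: 3.55
tcp_pos: [0.5329, 0.3336, 0.1465]
tool_rot: [[-0.036, 0.999, 0.002], [0.999, 0.036, 0.001], [0.001, 0.002, -1.0]]
ft_force: [-0.5, -1.4, 6.0]
grip_width: 0.303
25.793039001160817 [-0.50013163 -1.35795126  5.99325731] [ 3.20540726e+01  2.34029463e+01 -6.20401799e+00  6.02887180e+01
 -1.39343856e-02  3.00078919e+01]
```

```bash
python3 -m handwheel '[[[255,0,0,-3,0,0,0],[255,0,0,-4,0,0,0],[255,0,0,-4,0,0,0],[255,0,0,-1,0,0,0],[255,-4.4,-1.6,0,0,0,0],[255,-4.5,-1.7,0,0,0,0],[255,-4.5,-1.7,0,0,0,0],[255,-4.5,-1.7,0,0,0,0],[255,-4.5,-1.7,0,0,0,0],[255,-4.4,-1.6,0,0,0,0],[255,0,0,0,0,0,0]]]'
python3 -m handwheel '[[[255,0,0,0,0,0,-8.2],[255,0,0,0,0,0,-8.2],[255,0,0,0,0,0,-8.2],[255,0,0,0,0,0,-8.2],[255,0,0,0,0,0,-8.2],[255,0,0,0,0,0,-8.2],[255,0,0,0,0,0,0],[255,0,0,0,0,0,0]]]'
python3 - <<'E'
from h import *
a=cam("scene");b=cam("side");w=cam("wrist");s=get_state()
p=np.array(s["tcp_pos"]);R=np.array(s["tool_rot"]);print(p,s["ft_force"])
tip=p+R@[0,0,.126]
out=[]
for c in(a,b,w):
    u=proj(c,tip);v=proj(c,[.443,.061,.063]);m=((u+v)/2 if c is not w else v).round().astype(int);
    x,y=np.clip(m[0]-32,0,448),np.clip(m[1]-48,0,288);print(u,v,"orig",x,y)
    out.append(cv2.resize(c[4][y:y+96,x:x+64,::-1],None,fx=4,fy=4,interpolation=cv2.INTER_CUBIC))
cv2.imwrite("pics/tip.png",np.hstack(out))
cv2.imwrite("pics/w3.png",w[4][:,:,::-1])
E
```

```text
time_s: 4.65
tcp_pos: [0.4391, 0.0576, 0.2644]
tool_rot: [[-0.03, 1.0, -0.003], [1.0, 0.03, -0.002], [-0.002, -0.003, -1.0]]
ft_force: [-0.0, 0.5, -1.6]
grip_width: 0.306
time_s: 5.45
tcp_pos: [0.4416, 0.0622, 0.2646]
tool_rot: [[-0.778, 0.628, -0.001], [0.628, 0.778, 0.0], [0.001, -0.001, -1.0]]
ft_force: [0.3, -0.3, -2.8]
grip_width: 0.306
[0.44181269 0.0620627  0.26504159] [-0.14447863 -0.23185433 -1.88687085]
[292.06311461 161.47935486] [289.79738264 180.55992122] orig 259 123
[207.63460075 205.01578396] [210.95337768 227.47621378] orig 177 168
[257.14711096 179.47920767] [255.42868719 163.93495968] orig 223 116
```

View pics/tip.png

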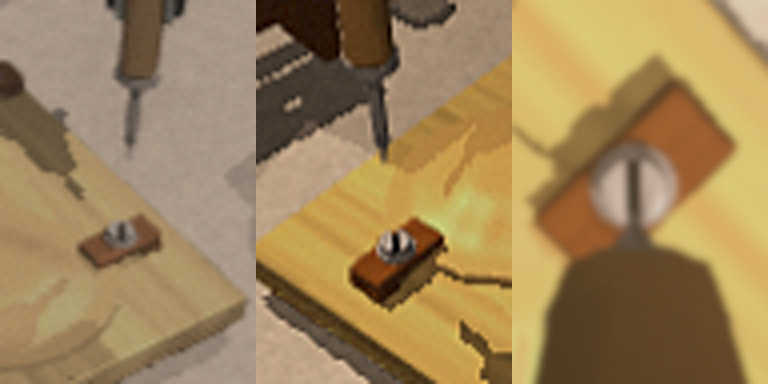

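The tip is at scene crop (128,155) and side crop (386,160). The slot is at (122,232), (397,241) and wrist (633,188), where it already runs parallel to the blade. I'll compute the offset.

```bash
python3 - <<'E'
from h import *
a=cam("scene");b=cam("side");w=cam("wrist");s=get_state()
p=np.array(s["tcp_pos"]);R=np.array(s["tool_rot"]);q=lambda u,o,dx:((u[0]-dx)/4+o[0],u[1]/4+o[1])
A,B,W=(259,123),(177,168),(223,116)
tip=tri(a,q((128,156),A,0),b,q((386,161),B,256));sl=tri(a,q((122,231),A,0),b,q((397,241),B,256))
print("tip",tip,"tool",R.T@(tip-p));print("slot",sl,"tool",R.T@(sl-p))
print("wrist slot z.065",atz(w,q((633,188),W,512),.065),"tool",R.T@(atz(w,q((633,188),W,512),.065)-p))
t=atz(w,q((633,235),W,512),.139);print("wrist tip tool",R.T@(t-p),"cx",w[0][0,2],"slot ends yaw",[atz(w,q(u,W,512),.065).round(4) for u in((633,155),(633,222))])
E
```

```text
tip [0.44151292 0.0561429  0.13244151] tool [-0.00340717 -0.00484788  0.13281044]
slot [0.44383343 0.05886274 0.06094809] tool [-0.00351701 -0.00127754  0.20430402]
wrist slot z.065 [0.44420822 0.05831778 0.065     ] tool [-0.00415026 -0.00146733  0.20025206]
wrist tip tool [-0.0035545  -0.00438288  0.12625196] cx 255.83937946486338 slot ends yaw [array([0.4382, 0.0509, 0.065 ]), array([0.4505, 0.0661, 0.065 ])]
```

View pics/w3.png

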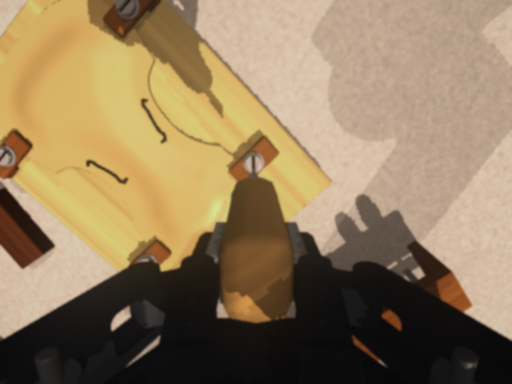

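The tip and slot agree in tool x. I need +0.35 cm in tool y. I'll descend to about 1 cm above the head and check again.

```bash
python3 -m handwheel '[[[255,-0.03,0.35,2,0,0,0],[255,0,0,2,0,0,0],[255,0,0,1.8,0,0,0],[255,0,0,0,0,0,0],[255,0,0,0,0,0,0]]]'
python3 - <<'E'
from h import *
a=cam("scene");b=cam("side");w=cam("wrist");s=get_state()
p=np.array(s["tcp_pos"]);R=np.array(s["tool_rot"]);print(p,s["ft_force"])
out=[]
for c in(a,b,w):
    v=proj(c,[.444,.0585,.068]);x,y=(v.round()-[16,24]).astype(int);print(x,y)
    out.append(cv2.resize(c[4][y:y+48,x:x+32,::-1],None,fx=8,fy=8,interpolation=cv2.INTER_CUBIC))
cv2.imwrite("pics/tip2.png",np.hstack(out))
E
```

```text
time_s: 6.25
tcp_pos: [0.4442, 0.0645, 0.2076]
tool_rot: [[-0.78, 0.626, -0.0], [0.626, 0.78, -0.0], [0.0, -0.0, -1.0]]
ft_force: [-0.1, -0.1, -2.3]
grip_width: 0.305
[0.44515675 0.06466386 0.20846257] [ 0.11765796  0.42059339 -2.14472872]
273 155
196 202
238 146
```

View pics/tip2.png

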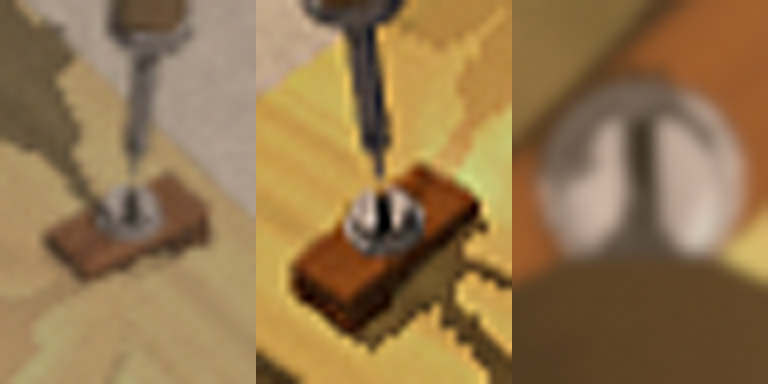

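```bash
python3 - <<'E'
from h import *
a=cam("scene");b=cam("side");w=cam("wrist");s=get_state()
p=np.array(s["tcp_pos"]);R=np.array(s["tool_rot"]);q=lambda u,o,dx:((u[0]-dx)/8+o[0],u[1]/8+o[1])
A,B,W=(273,155),(196,202),(238,146)
tip=tri(a,q((130,182),A,0),b,q((381,178),B,256));sl=tri(a,q((130,208),A,0),b,q((384,214),B,256))
print("tip",tip,"tool",R.T@(tip-p));print("slot",sl,"tool",R.T@(sl-p))
print("wrist slot",R.T@(atz(w,q((640,170),W,512),.065)-p), [R.T@(atz(w,q((u,240),W,512),.082)-p) for u in(640,646)])
E
```

```text
tip [0.44492215 0.05941869 0.07408236] tool [-0.0031682  -0.00415981  0.13398567]
slot [0.44364282 0.058669   0.05957455] tool [-0.00262569 -0.0055598   0.14849157]
wrist slot [-0.00295553 -0.00797162  0.143064  ] [array([-0.00287442, -0.00325559,  0.12606865]), array([-0.00219002, -0.00325488,  0.126068  ])]
```

Aligned to within half a millimetre. I'll lower it in steps and watch the force.

```bash
python3 -m handwheel '[[[255,0,-0.1,0.6,0,0,0],[255,0,0,0.4,0,0,0],[255,0,0,0,0,0,0],[255,0,0,0,0,0,0]]]'; python3 -m handwheel '[[[255,0,0,0.3,0,0,0],[255,0,0,0,0,0,0],[255,0,0,0,0,0,0]]]';python3 -m handwheel '[[[255,0,0,0.2,0,0,0],[255,0,0,0,0,0,0],[255,0,0,0,0,0,0]]]'
```

```text
time_s: 6.95
tcp_pos: [0.4434, 0.0637, 0.197]
tool_rot: [[-0.78, 0.626, -0.001], [0.626, 0.78, -0.0], [0.0, -0.001, -1.0]]
ft_force: [0.3, 1.0, -2.2]
grip_width: 0.306
time_s: 7.25
tcp_pos: [0.4436, 0.0638, 0.1942]
tool_rot: [[-0.78, 0.626, -0.0], [0.626, 0.78, -0.0], [0.0, -0.0, -1.0]]
ft_force: [0.1, -1.3, -1.7]
grip_width: 0.308
time_s: 7.55
tcp_pos: [0.4437, 0.0638, 0.1923]
tool_rot: [[-0.78, 0.626, -0.0], [0.626, 0.78, -0.0], [0.0, -0.0, -1.0]]
ft_force: [0.1, 0.5, -2.3]
grip_width: 0.303
```

```bash
for i in 1 2; do python3 -m handwheel '[[[255,0,0,0.15,0,0,0],[255,0,0,0,0,0,0],[255,0,0,0,0,0,0]]]' | egrep 'pos|force'; done
```

```text
tcp_pos: [0.4436, 0.0638, 0.1907]
ft_force: [0.4, -0.0, -2.1]
tcp_pos: [0.4436, 0.0638, 0.1892]
ft_force: [-0.8, -0.1, -2.4]
```

```bash
for i in 1 2 3; do python3 -m handwheel '[[[255,0,0,0.1,0,0,0],[255,0,0,0,0,0,0],[255,0,0,0,0,0,0]]]' | egrep 'pos|force'; done
```

```text
tcp_pos: [0.4437, 0.0638, 0.1883]
ft_force: [-0.3, -0.8, -1.8]
tcp_pos: [0.4438, 0.0638, 0.1875]
ft_force: [0.2, 0.6, -0.5]
tcp_pos: [0.4441, 0.0639, 0.1871]
ft_force: [-1.8, -1.4, 6.0]
```

It seated on the slot floor at the expected height: first contact at TCP z 0.187, and the head top would have been 0.191. I'll push down and turn clockwise about the tip.

```bash
python3 -m handwheel '[[[255,0,0,0.1,0,0,0],[255,0,0,0.05,0,0,0],[255,0,0,0,0,0,0]]]' | egrep 'pos|force'; python3 -m handwheel '[[[255,-0.05,0.03,0,0,0,6],[255,-0.05,0.03,0,0,0,6],[255,-0.05,0.03,0,0,0,6],[255,0,0,0,0,0,0],[255,0,0,0,0,0,0]]]'
python3 - <<'E'
from h import *
s=get_state();R=s["tool_rot"];print(s["ft_torque"],s["ft_force"],np.degrees(np.arctan2(R[1][0],R[0][0])))
E
```

```text
tcp_pos: [0.4443, 0.064, 0.1867]
ft_force: [-3.9, 0.2, 14.6]
time_s: 9.85
tcp_pos: [0.4462, 0.0636, 0.1867]
tool_rot: [[-0.549, 0.836, 0.002], [0.836, 0.549, 0.001], [-0.001, 0.002, -1.0]]
ft_force: [-3.6, 0.8, 13.6]
grip_width: 0.307
[-0.07555019  1.24218333  0.1376635 ] [-3.59468558  0.79058039 13.57196392] 123.27124886202247
```

```bash
cat > t.py <<'E'
from h import *
s=get_state();R=s["tool_rot"];print("T",np.round(s["ft_torque"],2),"F",np.round(s["ft_force"],1),"p",np.round(s["tcp_pos"],4),"az",np.degrees(np.arctan2(R[1][0],R[0][0])).round(1),s["time_s"],s["grip_width"])
E
python3 -m handwheel '[[[255,-0.05,0.03,0.05,0,0,6],[255,-0.05,0.03,0,0,0,6],[255,0,0,0,0,0,0],[255,0,0,0,0,0,0]]]' >/dev/null; python3 t.py
python3 -m handwheel '[[[255,-0.05,0.03,0.02,0,0,6],[255,-0.05,0.03,0,0,0,6],[255,0,0,0,0,0,0],[255,0,0,0,0,0,0]]]' >/dev/null; python3 t.py
```

```text
T [-0.19  1.43  0.15] F [-4.6 -0.2 16.8] p [0.4473 0.063  0.1865] az 111.3 10.25 0.3077292572702564
T [-0.25  1.55  0.2 ] F [-3.9 -0.4 18.2] p [0.4482 0.0621 0.1864] az 99.3 10.65 0.3060253454427767
```

```bash
for i in 1 2 3; do python3 -m handwheel '[[[255,-0.03,0.02,0.01,0,0,4],[255,0,0,0,0,0,0],[255,0,0,0,0,0,0]]]' >/dev/null; python3 t.py; done
```

```text
T [-0.37  1.6   0.11] F [-4.1 -1.5 18.9] p [0.4484 0.0618 0.1864] az 95.3 10.95 0.30495481381344586
T [-0.44  1.68  0.17] F [-3.9 -1.2 20. ] p [0.4487 0.0615 0.1864] az 91.3 11.25 0.3040972415463338
T [-0.46  1.71  0.16] F [-4.5 -0.9 19.4] p [0.4489 0.0611 0.1863] az 87.3 11.55 0.3062096107511047
```

```bash
for i in 1 2 3; do python3 -m handwheel '[[[255,-0.025,0.015,0,0,0,3],[255,0,0,0,0,0,0],[255,0,0,0,0,0,0]]]' >/dev/null; python3 t.py; done
```

```text
T [-0.49  1.77  0.17] F [-6.  -1.1 19.5] p [0.449  0.0608 0.1863] az 84.3 11.85 0.3048684876854262
T [-0.42  1.81  0.13] F [-4.7 -1.4 20.3] p [0.4491 0.0605 0.1863] az 81.3 12.15 0.30554845278053466
T [-0.45  1.75  0.14] F [-4.7 -1.6 20.5] p [0.4492 0.0603 0.1863] az 78.3 12.45 0.3042988029423186
```

No stop yet at 63°, so I'll look.

```bash
python3 - <<'E'
from h import *
a=cam("scene");b=cam("side");w=cam("wrist")
out=[]
for c in(a,b,w):
    v=proj(c,[.444,.0585,.068]);x,y=(v.round()-[20,30]).astype(int);print(x,y)
    out.append(cv2.resize(c[4][y:y+60,x:x+40,::-1],(256,384),interpolation=cv2.INTER_CUBIC))
cv2.imwrite("pics/turn.png",np.hstack(out))
E
```

```text
269 149
192 196
233 145
```

View pics/turn.png

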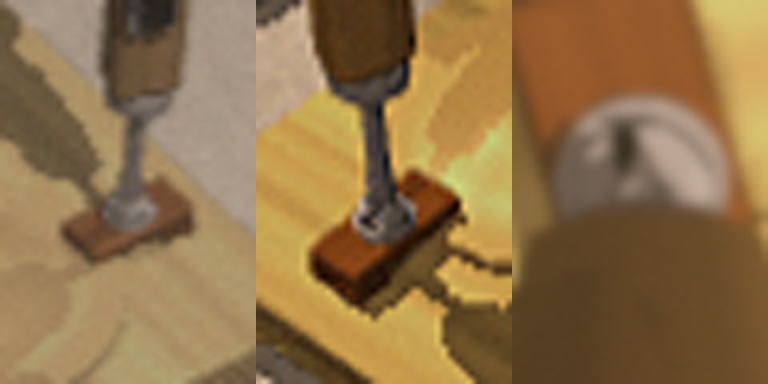

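The slot looks roughly along the strap now, but the torque hasn't risen. I'll keep turning in small steps, watching the torque.

```bash
for i in 1 2 3; do python3 -m handwheel '[[[255,-0.025,0.015,0,0,0,3],[255,0,0,0,0,0,0]]]' >/dev/null; python3 t.py; python3 t.py; done
```

```text
T [-0.46  1.83  0.19] F [-5.5 -0.8 19.3] p [0.4493 0.06   0.1863] az 75.2 12.8 0.30927334819648444
T [-0.46  1.83  0.19] F [-5.5 -0.8 19.3] p [0.4493 0.06   0.1863] az 75.2 12.8 0.30927334819648444
T [-0.46  1.82  0.2 ] F [-4.7 -0.9 18.9] p [0.4493 0.0597 0.1863] az 72.2 13.0 0.30365632586756464
T [-0.46  1.82  0.2 ] F [-4.7 -0.9 18.9] p [0.4493 0.0597 0.1863] az 72.2 13.0 0.30365632586756464
T [-0.49  1.82  0.27] F [-4.9 -1.9 19.6] p [0.4494 0.0594 0.1863] az 69.2 13.2 0.3022750932084513
T [-0.49  1.82  0.27] F [-4.9 -1.9 19.6] p [0.4494 0.0594 0.1863] az 69.2 13.2 0.3022750932084513
```

```bash
for i in 1 2 3; do python3 -m handwheel '[[[255,-0.025,0.015,0,0,0,3],[255,0,0,0,0,0,0],[255,0,0,0,0,0,0]]]' >/dev/null; python3 t.py;  done
```

```text
T [-0.56  1.82  0.37] F [-5.2 -1.6 18.9] p [0.4494 0.0591 0.1863] az 66.3 13.5 0.3052560976317387
T [-0.51  1.76  0.43] F [-4.4 -1.3 20.4] p [0.4494 0.0588 0.1863] az 63.3 13.8 0.3040021050996228
T [-0.46  1.56  0.38] F [-5.3 -0.4 19.5] p [0.4497 0.0586 0.1863] az 60.3 14.1 0.30513883754932813
```

The torque climbed to 0.43 N·m, well above the 0.18 of friction, and then the grip began to give. That points to the end stop. I'll unwind the torque, lift a little and verify by eye.

```bash
for i in 1 2 3; do python3 -m handwheel '[[[255,0.05,-0.03,0,0,0,-5],[255,0,0,0,0,0,0],[255,0,0,0,0,0,0]]]' >/dev/null; python3 t.py;  done
```

```text
T [-0.5   1.58  0.23] F [-4.2 -1.  19.2] p [0.4498 0.0591 0.1863] az 65.3 14.4 0.3043700499933429
T [-0.56  1.44  0.18] F [-3.8 -1.2 19.1] p [0.4498 0.0596 0.1863] az 70.3 14.7 0.30384036240606715
T [-0.53  1.31  0.11] F [-3.3 -1.5 17.5] p [0.4498 0.0602 0.1863] az 75.3 15.0 0.3081745645123541
```

```bash
python3 -m handwheel '[[[255,0.05,-0.03,0,0,0,-5],[255,0,0,0,0,0,0],[255,0,0,-0.5,0,0,0],[255,0,0,-2,0,0,0],[255,0,0,-3,0,0,0],[255,0,0,-2,0,0,0],[255,0,0,0,0,0,0],[255,0,0,0,0,0,0]]]' >/dev/null; python3 t.py
python3 - <<'E'
from h import *
a=cam("scene");b=cam("side");w=cam("wrist")
out=[]
for c,h in((a,24),(b,24),(w,30)):
    v=proj(c,[.444,.0585,.063]);x,y=(v.round()-[h*2//3,h+(12 if c is not w else 0)]).astype(int);print(x,y,h)
    out.append(cv2.resize(c[4][y:y+2*h,x:x+h*4//3,::-1],(256,384),interpolation=cv2.INTER_CUBIC))
cv2.imwrite("pics/chk.png",np.hstack(out))
c=w;np.savez("w4.npz",K=c[0],k=c[1],R=c[2],p=c[3],im=c[4])
E
```

```text
T [ 0.02  0.05 -0.  ] F [-0.4 -0.5 -3.1] p [0.4483 0.061  0.2582] az 80.3 15.8 0.30263426561860557
273 144 24
196 192 24
233 133 30
```

View pics/chk.png

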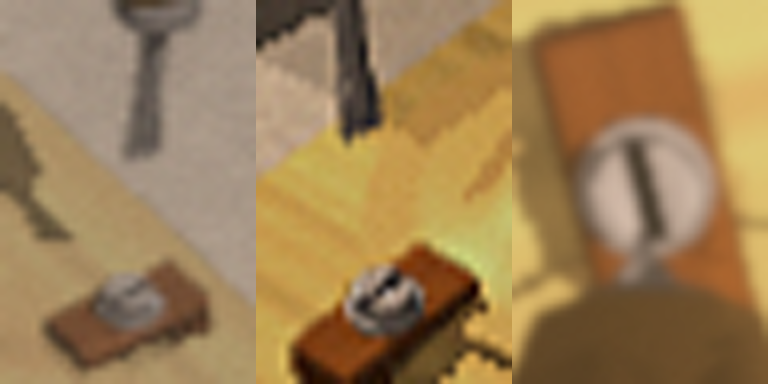

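```bash
python3 - <<'E'
from h import *
d=np.load("w4.npz");c=(d["K"],float(d["k"]),d["R"],d["p"],d["im"])
im=c[4].astype(float)
def yaw(n,A,B,z):
    P=[atz(c,((u[0]-512)/6.4+233,u[1]/6.4+133),z) for u in(A,B)];v=P[1]-P[0];print(n,np.degrees(np.arctan2(v[1],v[0])).round(1),P[0].round(4),P[1].round(4))
yaw("slot",(630,143),(655,235),.065);yaw("L",(540,45),(593,270),.056);yaw("R",(680,10),(752,300),.056)
# subpixel: darkest col per row within head for slot
g=cv2.cvtColor(c[4],cv2.COLOR_RGB2GRAY).astype(float)
pts=[]
for y in range(157,169):
    r=255-g[y,247:261];r=np.clip(r-np.percentile(r,50),0,None)**2;pts.append((247+(r*np.arange(14)).sum()/r.sum(),y))
m=np.polyfit([p[1] for p in pts],[p[0] for p in pts],1);print(np.round(pts,1).tolist())
P=[atz(c,(np.polyval(m,y),y),.065) for y in(157,168)];v=P[1]-P[0];print("slot auto",np.degrees(np.arctan2(v[1],v[0])))
# strap edges: red-minus... orange vs yellow by hue
hsv=cv2.cvtColor(c[4],cv2.COLOR_RGB2HSV);lab=cv2.cvtColor(c[4],cv2.COLOR_RGB2LAB).astype(float)[:,:,1]
for nm,x0,x1 in(("L",232,250),("R",256,272)):
    e=[]
    for y in range(141,153):
        gr=np.abs(np.diff(cv2.GaussianBlur(lab,(0,0),1)[y,x0:x1]));e.append((x0+.5+(gr**3*np.arange(len(gr))).sum()/(gr**3).sum(),y))
    m=np.polyfit([p[1] for p in e],[p[0] for p in e],1)
    P=[atz(c,(np.polyval(m,y),y),.056) for y in(141,152)];v=P[1]-P[0];print(nm,np.degrees(np.arctan2(v[1],v[0])).round(1),np.round(e,1)[:,0].tolist())
E
```

```text
slot 5.1 [0.4352 0.0578 0.065 ] [0.4521 0.0593 0.065 ]
L 2.7 [0.4166 0.0447 0.056 ] [0.4584 0.0467 0.056 ]
R 4.4 [0.4148 0.0702 0.056 ] [0.4689 0.0743 0.056 ]
[[251.8, 157.0], [252.1, 158.0], [252.5, 159.0], [252.8, 160.0], [253.0, 161.0], [253.3, 162.0], [253.7, 163.0], [253.9, 164.0], [254.1, 165.0], [254.4, 166.0], [254.6, 167.0], [254.7, 168.0]]
slot auto 5.041955766971315
L 7.6 [236.7, 236.9, 237.2, 237.4, 237.7, 238.0, 238.3, 238.4, 238.6, 238.9, 239.7, 241.1]
R 0.9 [260.9, 261.2, 261.5, 261.7, 261.8, 261.9, 262.0, 262.2, 262.5, 262.9, 262.9, 262.9]
```

The slot is at yaw 5.0° and the strap at about 4–5° (the line through the clamps gives 5.2°), so the screw is home. I'll check that the tip hasn't shifted in the grip, then return.

```bash
python3 - <<'E'
from h import *
a=cam("scene");b=cam("side");s=get_state();p=np.array(s["tcp_pos"]);R=np.array(s["tool_rot"])
tip=tri(a,(273+140/8,144+156/8),b,(196+104/8,192+136/8));r=R.T@(tip-p);print(p,r)
# original driver-tip position at grasp
R0=np.array([[-.036,.999,.002],[.999,.036,.001],[.001,.002,-1]])
print("tip at original grasp",np.array([.5329,.3336,.1465])+R0@np.array([-.0033,-.0046,.126]), "with new", R0@r+[.5329,.3336,.1465])
print(s["joint_positions"])
E
```

```text
[0.44758379 0.06086104 0.25755224] [-0.00362171 -0.00414813  0.12921107]
tip at original grasp [0.5286754 0.3302637 0.0204875] with new [0.52914482 0.32996179 0.01727701]
[ 7.74534076e+00  1.47015294e+00 -1.90595722e+01  6.95988777e+01
 -2.63668360e-03  1.74896404e+01]
```

```bash
python3 -m handwheel '[[[255,0,0,-0.5,0,0,-5.9],[255,0,0,-0.5,0,0,-5.9],[255,4.5,1.6,0,0,0,0],[255,4.5,1.6,0,0,0,0],[255,4.5,1.6,0,0,0,0],[255,4.5,1.6,0,0,0,0],[255,4.5,1.5,0,0,0,0],[255,4.5,1.5,0,0,0,0],[255,0,0,0,0,0,0],[255,0,0,0,0,0,0],[255,0,0,0,0,0,0]]]' >/dev/null; python3 t.py; python3 - <<'E'
from h import *
s=get_state();R=np.array(s["tool_rot"]);print(R.T@(np.array([.532,.335,.1465])-s["tcp_pos"])*100)
E
```

```text
T [-0.01 -0.    0.02] F [ 0.5 -0.5 -2.1] p [0.5321 0.3332 0.2682] az 92.0 17.15 0.305266772587864
[1.94887654e-01 1.03795453e-02 1.21651863e+01]
```

```bash
python3 -m handwheel '[[[255,0.15,0,2,0,0,0],[255,0,0,2,0,0,0],[255,0,0,0.5,0,0,0],[255,0,0,0.5,0,0,0],[255,0,0,0,0,0,0]]]' >/dev/null; python3 t.py
python3 -m handwheel '[[[255,0,0,0.5,0,0,0],[255,0,0,0.5,0,0,0],[255,0,0,0.5,0,0,0],[255,0,0,0,0,0,0]]]' >/dev/null; python3 t.py
```

```text
T [-0.04  0.   -0.01] F [ 0.3  0.1 -2.1] p [0.5325 0.335  0.2191] az 92.0 17.65 0.3028431974454208
T [ 0.02 -0.03  0.01] F [-1.  -0.1 -3.3] p [0.5321 0.3355 0.2029] az 92.1 18.05 0.30974085783443966
```

```bash
python3 -m handwheel '[[[255,0,0,1,0,0,0],[255,0,0,1,0,0,0],[255,0,0,0.5,0,0,0],[255,0,0,0,0,0,0]]]' >/dev/null; python3 t.py
python3 -m handwheel '[[[255,0,0,1,0,0,0],[255,0,0,0.8,0,0,0],[255,0,0,0.4,0,0,0],[255,0,0,0,0,0,0],[255,0,0,0,0,0,0]]]' >/dev/null; python3 t.py
```

```text
T [-0.03 -0.01 -0.03] F [-0.3  0.6 -1.8] p [0.5318 0.3352 0.1773] az 92.1 18.45 0.3015034061316281
T [ 0.03 -0.02  0.05] F [ 0.5 -0.2 -1.8] p [0.5325 0.3357 0.1568] az 92.1 18.95 0.3065944322120328
```

```bash
for i in 1 2 3; do python3 -m handwheel '[[[255,0,0,0.2,0,0,0],[255,0,0,0,0,0,0],[255,0,0,0,0,0,0]]]' >/dev/null; python3 t.py; done
```

```text
T [-0.   -0.04  0.  ] F [ 0.7  0.3 -2.2] p [0.5326 0.3358 0.155 ] az 92.1 19.25 0.30380123850162305
T [0.02 0.03 0.  ] F [-0.3 -0.4 -1.9] p [0.5325 0.3357 0.1527] az 92.1 19.55 0.30762127683232243
T [ 0.04  0.   -0.03] F [ 1.1  0.2 -1.9] p [0.5325 0.3357 0.1507] az 92.1 19.85 0.30457694214770653
```

```bash
for i in 1 2 3 4; do python3 -m handwheel '[[[255,0,0,0.15,0,0,0],[255,0,0,0,0,0,0],[255,0,0,0,0,0,0]]]' >/dev/null; python3 t.py; done
```

```text
T [-0.03 -0.   -0.01] F [-0.6 -0.3 -3.2] p [0.5325 0.3357 0.1492] az 92.1 20.15 0.30824421644453676
T [-0.02  0.05 -0.  ] F [-0.3 -0.2 -1.8] p [0.5325 0.3357 0.1477] az 92.1 20.45 0.3055100838012773
T [-0.03  0.06 -0.02] F [-0.1 -0.1  0.2] p [0.5327 0.3358 0.1466] az 92.1 20.75 0.3058290825818739
T [-0.52  0.74  0.06] F [-2.3 -1.8  9.7] p [0.5329 0.3358 0.1465] az 92.1 21.05 0.3049914595099552
```

The collar is on the rail at the same height as at the grasp (0.1466). I'll ease off, open and retreat.

```bash
python3 -m handwheel '[[[255,0,0,-0.1,0,0,0],[255,0,0,0,0,0,0],[180,0,0,0,0,0,0],[120,0,0,0,0,0,0],[60,0,0,0,0,0,0],[0,0,0,0,0,0,0],[0,0,0,0,0,0,0],[0,0,0,0,0,0,0],[0,0,0,0,0,0,0],[0,0,0,0,0,0,0]]]' >/dev/null; python3 t.py; python3 -m handwheel '[[[0,0,0,-1,0,0,0],[0,0,0,-2,0,0,0],[0,0,0,-4,0,0,0],[0,0,0,-4,0,0,0],[0,0,0,-4,0,0,0],[0,0,-4.5,0,0,0,0],[0,0,-3,0,0,0,0],[0,0,0,0,0,0,0],[0,0,0,0,0,0,0]]]' >/dev/null; python3 t.py
python3 - <<'E'
from h import *
a=cam("scene");b=cam("side");w=cam("wrist");A=a[4][170:330,250:410,::-1];B=b[4][85:245,100:260,::-1]
f=lambda x:cv2.resize(x,(400,400),interpolation=cv2.INTER_CUBIC)
u=proj(w,[.444,.0585,.063]);print(u)
cv2.imwrite("pics/fin.png",np.hstack([f(A),f(B)]))
E
```

```text
T [ 0.03 -0.01  0.01] F [-1.  -0.   0.4] p [0.5325 0.3357 0.1457] az 92.1 22.05 1.0025397627667305
T [-0.   -0.01  0.01] F [ 0.4 -0.3  0.1] p [0.4575 0.3332 0.2969] az 92.1 22.95 1.0020921403202325
[ 39.93617878 141.13201772]
```

View pics/fin.png

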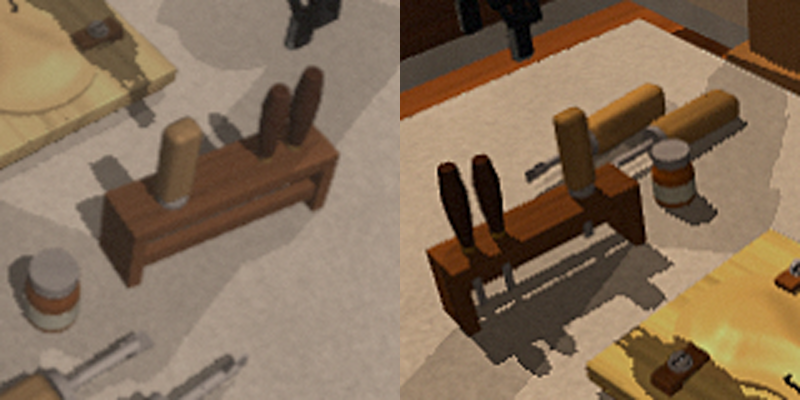

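```bash
python3 -c "
from bench import *
print(job_done(),get_state()['time_s'])"
```

```text
the job is handed in; nothing more can be done
the job is handed in; nothing more can be done
```

The loose screw is turned home and the screwdriver is back in its rack hole. I handed the job in at about 23 s of the 58 s allowed.

- **Screw:** The loose clamp was the one near the rack on the robot's side. I seated the blade in its slot and turned it clockwise with about 15–20 N of downward push. The torque rose to 0.43 N·m, well past the 0.18 N·m of friction, so I took that as the end stop.
- **Slot check:** With the blade lifted clear, the slot measured 5.0°. The line through the clamp screws gave 5.2°. The strap's own edges were less clear and scattered from 1° to 8°.
- **Screwdriver:** It went into the hole without resistance, and the collar touched the rail at the same height as when I took it. The last picture shows it upright in the rack, with the gripper open and clear and no force reading.
- **What disagreed:** I turned the tool about 81° although the slot needed only about 47°. I put the difference down to play in the slot, twist in the grip and some slipping at the stop.
- **Other things:** The two larger screwdrivers, which are not in your list, stood upright in the first picture and lie on the bench in the last. I felt no contact with them, and they were already leaning in the first wrist picture, before the arm came down near them. The jar still stands upright. The last picture doesn't show the palette, dish or wood block, but the arm never went near them.

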